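# Index the sample carousel to its next cup

### The arm

A 6-joint arm with a two-finger parallel gripper is mounted at the origin on the work surface. World frame = base frame: x ahead of the robot, y to its left, z up, the work surface at z = 0. Lengths are in mm, angles in rad, forces in N, time in s.
With the tool pointing down it reaches from about 325 to 750 mm from the base axis. Payload 7.6 kg.
Tool frame: the origin (TCP) lies at the very end of the fingers, on their centre line; the grasp point (between the pads) lies 19 mm behind it; z points along the fingers, x is the direction in which the jaws open and shut, and the axes are right-handed (so a half turn about z gives the same grasp; the last joint's range is limited). The gripper opens to 85 mm and grips with 20 to 120 N. Pads are 22 mm wide; open, the fingers measure 114 mm over their backs; the gripper's body (76 mm by 85 mm) begins 54 mm behind the grasp point. The pads swing forward as they close: fully open they stand 13 mm farther back than shut.
Start: joints at [1.171, 0.052, 1.401, -0, 1.689, -0.07], TCP at [170.007, 496.733, 231.323] pointing down, gripper open.
Joint ranges: [-2.9, 2.9], [-0.91, 2.17], [0.12, 2.37], [-1.06, 4.2], [0.26, 2.73], [-2.93, 2.93]. Speed limits (rad/s): [2.57, 2.57, 3.01, 3.14, 3.14, 3.14].

### API

Orientations are given as a unit quaternion [x, y, z, w].
In Python, from workcell import arm gives the robot as it stands.
- The arm moves only by the tool carry_out, never from a script. Its argument "commands" is a list of rows, each a list of 3 entries, a list of its own where there are three numbers: the shift along the tool's x, y, z in units of 40 mm (1.0 is 40 mm), then the turn, a rotation vector about the tool's x, y, z in units of 5 degrees (1.0 is 5 degrees), then the finger opening in mm, from 0 to 85.4. A call has 1 to 12 rows; each row is the pose to reach, as a shift and turn from the pose measured when the call began, along the tool's axes at that moment; what a row does not reach only later rows make up. A row lasts 1/12 s, in which the tool goes at most 41.7 mm and 7.16 degrees, less where a joint would pass 70% of its speed; a pose out of reach is approached as far as the arm can. A call with a gripper value outside its range is refused whole. The fingers move at their own pace and stop on an object; the grip force is fixed at half the most. Time passes only in rows, so rows that repeat a pose let the fingers close. It gives the time, the measured TCP pose, the force and the opening at its end, in the units of the state.
- arm.observe(): the state, without advancing time (a new reading comes with each control period).
- arm.get_image(name): name is "scene" or "top" or "wrist"; returns (picture, depth): 400x640x3 uint8, blue, green, red; 400x640 float32, mm along the optical axis (not along the pixel's ray), 0 where there is no reading.
- arm.get_calibration(name): a dict with "camera_matrix" (3x3 intrinsics, pixels), "distortion" ([k1, k2, p1, p2, k3] as OpenCV has them; the pictures are not rectified), "rvec" (rotation vector, rad) and "tvec" (3), from world to camera coordinates, as OpenCV has them. Camera axes: x right, y down, z forward; pixel columns grow to the right and rows downward; lengths in mm; the calibration is good to about 2 mm. A picture is of the moment at which its call begins: read the wrist's pose just before it. get_calibration takes no time and is no camera call; for the wrist camera it gives the pose at the moment of the call.
- arm.job_done(): hands the job in, once; it reports no verdict.
Trained networks look in the newest picture that a camera, given by its name, has taken for a name from the list of things; names that differ only in an ending like _2 or _b are one class to them, and where a whole thing is asked for, a point or a joint stands for the part that bears it (a point fixed in the world has none). Each returns a list of dicts, best first, with "score" (0 to 1); they miss things now and then, are a little off and sometimes report something else, mostly with a low value. They report only what shows in the picture. A call takes as long as a camera call.
- arm.find_in(camera, thing): "at" ([x, y, z] in mm, in world coordinates, good to about 4 mm: the middle of the surface that is visible of it).
- arm.regions_of(camera, thing): "mask" (400x640 bool, what is visible of it).
- arm.spot_point(camera, thing): "at" ([x, y, z] in mm, in world coordinates, good to about 4 mm: a listed point, or the origin of a listed thing).
The state is a dict: "time": time; "joint_positions": joint angles; "joint_velocities": joint speeds; "tau": joint torques, N m; "tcp_pos": TCP position; "eef_rot": TCP orientation; "ft_force": force on the tool from outside, world axes, zero at the start; "torque": the same for the moment, N m; "width": opening from 0.0 (shut) to 1.0 (fully open).
Only numpy, scipy, OpenCV 4.12 (cv2) and the standard library are available. Lean on these libraries where they do the work, as an engineer would, in place of code of your own. Each camera call takes 0.05 s, during which the arm holds its last target. There are 200 camera calls.

### The job

Bring the next sample to the reader: press the carousel's spring plunger down with the fingertips, keep it down while you swing the carousel one notch clockwise (seen from above), then let the plunger spring back up so that it locks in that next notch. Press it, do not grip its head, and leave the bottle, the jar and the tip box where they stand.

Things in the scene. Friction and masses are not known exactly. Their poses are not given: they have to be found in the camera images.
- base: Fixed sample carousel: white drum 172 mm across, with a fixed aluminium index plate 197 mm across on it (top 51 mm above the bench) that has 8 notches 11 mm wide in its rim, every 45 degrees, one at +x. Origin on the upright turning axis at bench level, z up. A grey reader block 45 x 60 x 82 mm high stands at its -x side, centred 148 mm from the axis. It cannot move.
- carousel_hub (a point): Centre of the turning part, on the axis, 77 mm above the bench (top of a 28 mm hub). The turning part is a grey disc 160 mm across, top 65 mm above the bench, with eight places for small white-capped cups (two empty; cap tops 84 mm high, 56 mm from the axis) and one aluminium arm, 26 mm wide, that reaches to 120 mm from the axis and carries the plunger.
- carousel (a joint): Angle of the carousel, rad: 0 in its starting notch (plunger at the base's +x side), growing clockwise seen from above; the next notch clockwise is at 0.785 (45 degrees). About 0.016 of play either way in a notch. With the plunger down it turns easily (about 0.3 N at the plunger), has no stop within three notches either way, and stays where it is left.
- plunger (a joint): How far the plunger is pressed down, m: 0 fully up (locked in a notch), 0.013 bottomed. Upright travel; 3.6 N to start, 7.5 N at the bottom. From 0.007 on, its key is below the index plate and the carousel is free. Let go between notches it rides under the plate at about 0.007; let go within about 3 mm of a notch's middle it centres itself and springs up to 0.
- plunger_top (a point): Centre of the flat top of the plunger's head, a round black rubber button 32 mm across, 9 mm thick, 105 mm from the axis; the highest thing on the carousel: 100 mm above the bench when up, 87 mm when bottomed. Moves with the plunger. The rubber does not slip under a pressing fingertip, so the finger that holds it down can carry the carousel round with it.
- bottle: Loose capped brown bottle, 48 mm across, 85 mm high, standing near the carousel; origin at the centre of its underside. Leave alone.
- jar: Loose capped white jar, 54 mm across, 60 mm high, standing near the carousel; origin at the centre of its underside. Leave alone.
- tipbox: Loose closed box of pipette tips, 88 x 63 x 54 mm high, near the carousel; origin at the centre of its underside. Leave alone.

How it is judged (in metres and radians):
On the way, in this order (a step that is already met when the one before it is completed fails the run):
1. the plunger is pressed down clear of the first notch (value of joint plunger above 0.0068 m and contact force between the fingers and plunger above 1 N), for 0.1 s.
2. the carousel, turned clockwise, reaches the next notch (value of joint carousel between 0.7254 and 0.8454 rad), for 0.1 s.
At the end, for the whole second after the job is handed in: The carousel stands still one notch (45 degrees, within 0.025 rad) clockwise of its start, the plunger is fully up in that notch (within 1.5 mm), and bottle, jar and tip box are within 20 mm of their places (value of joint carousel between 0.7604 and 0.8104 rad and value of joint plunger below 0.0015 m and velocity of joint carousel between -0.02 and 0.02 rad/s and distance of each of bottle, jar, tipbox from where it was at the start of the episode below 0.02 m); the robot touches nothing.
It fails at once if the bottle is lifted, carried, pushed more than 20 mm from its place or tipped over (distance of bottle from where it was at the start of the episode above 0.02 m or angle between bottle's own z axis and vertical above 0.5 rad).
It fails at once if the jar is lifted, carried, pushed more than 20 mm from its place or tipped over (distance of jar from where it was at the start of the episode above 0.02 m or angle between jar's own z axis and vertical above 0.5 rad).
It fails at once if the tipbox is lifted, carried, pushed more than 20 mm from its place or tipped over (distance of tipbox from where it was at the start of the episode above 0.02 m or angle between tipbox's own z axis and vertical above 0.5 rad).
It fails at once if the plunger's head is taken between the fingers (grasp point sunk to the level of its top) instead of being pressed (z of the grasp point in the frame of plunger_top below 0.003 m and horizontal distance between the grasp point and plunger_top below 0.012 m).
It also fails if it takes over 32 s, if anything falls off the work surface, if the arm or the gripper's body presses on something with over 40 N, if the wrist force passes 120 N, or if a joint passes its speed limit or range.

## Working session

There is one attempt and no reset: what is moved stays moved. The work goes in short steps, Python scripts to look and compute and a tool call to move; the robot and the scene stay as the last step left them, time stands still between calls to the robot, and variables do not carry over. Pictures are saved under pics/ and viewed, about 8 in all and at most 12, crops included, and the job is handed in when it is done.

Besides the shell and the picture viewer there is one more tool, called after "Request:" as name([rows], argument=value, ...), one row to a line, values as JSON. carry_out: Moves the arm, as the interface text tells. Its arguments: {"type":"object","properties":{"commands":{"type":"array","items":{"type":"array"}}},"required":["commands"]}

```bash
mkdir -p pics; python3 - <<'E'
from workcell import arm
import cv2,numpy as np
s=arm.observe();print(s)
for c in("scene","top"):
    im,d=arm.get_image(c);cv2.imwrite(f"pics/{c}0.png",im)
    for t in("base","carousel_hub","plunger_top","bottle","jar","tipbox"):
        r=arm.spot_point(c,t)
        print(c,t,[(np.round(q["at"]),round(q["score"],2)) for q in r[:2]])
E
```

```text
{'time': 0.0, 'joint_positions': array([ 1.17074666e+00,  5.28533932e-02,  1.40174318e+00,  1.69695592e-06,
        1.68859131e+00, -7.02604746e-02]), 'joint_velocities': array([-0.00111641,  0.00070328,  0.00030384, -0.00068445, -0.00103337,
       -0.00071156]), 'tau': array([-2.11062150e-03, -3.81659639e+01, -3.60191095e+01, -2.05744291e-04,
        6.16690319e-03, -2.65153710e-05]), 'tcp_pos': array([169.85762351, 496.44222033, 230.45440735]), 'eef_rot': array([ 8.13585448e-01,  5.81444824e-01, -6.80325420e-04,  4.16350046e-04]), 'ft_force': array([ 0.17063675, -0.27983088,  0.67473925]), 'torque': array([-0.06384459,  0.01294564,  0.00211656]), 'width': 1.0014619630629864}
scene base [(array([ 538., -165.,    0.]), 0.55)]
scene carousel_hub [(array([ 534., -169.,   77.]), 0.95)]
scene plunger_top [(array([ 432., -146.,  101.]), 0.69)]
scene bottle [(array([ 587., -347.,    2.]), 0.92)]
scene jar [(array([ 453., -331.,    3.]), 0.83)]
scene tipbox [(array([606.,  27.,  -2.]), 0.76)]
top base [(array([ 538., -166.,    1.]), 0.85)]
top carousel_hub [(array([ 540., -166.,   80.]), 0.67)]
top plunger_top [(array([ 435., -145.,   98.]), 0.49)]
top bottle [(array([ 587., -338.,    0.]), 0.63), (array([606.,  25.,  -0.]), 0.24)]
top jar [(array([ 451., -327.,   -1.]), 0.94)]
top tipbox [(array([607.,  24.,   4.]), 0.93)]
```

View pics/top0.png

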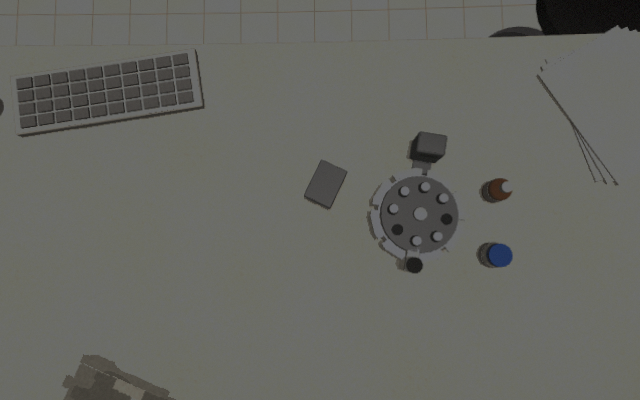

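View pics/scene0.png

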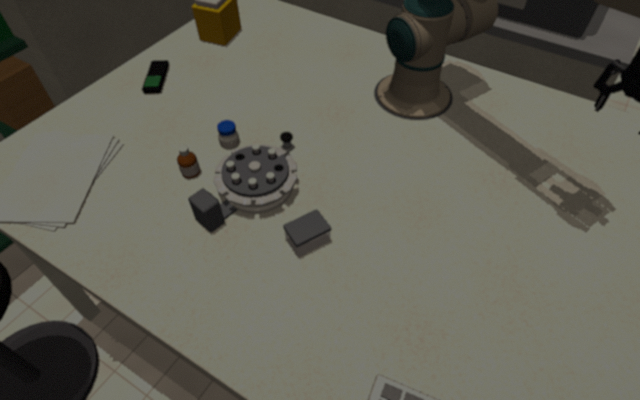

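The carousel hub is at top-view pixel (420,214) and the plunger at (414,265), on the robot side. The reader is at (430,145), the tip box at (325,185), the bottle at (500,190) and the jar at (497,255). Clockwise moves the plunger toward +y, which is free space. I'll shut the fingers and go via a waypoint.

Request:
carry_out([
  [[-4.9, 8.55, 0], [0, 0, 0], 0],
  [[-4.9, 8.55, 0], [0, 0, 0], 0],
  [[-4.9, 8.55, 0], [0, 0, 0], 0],
  [[-4.9, 8.55, 0], [0, 0, 0], 0],
  [[-4.9, 8.55, 0], [0, 0, 0], 0],
  [[-4.9, 8.55, 0], [0, 0, 0], 0],
  [[-4.9, 8.55, 0], [0, 0, 0], 0],
  [[-4.9, 8.55, 0], [0, 0, 0], 0],
  [[-4.9, 8.55, 0], [0, 0, 0], 0],
  [[-4.9, 8.55, 0], [0, 0, 0], 0],
  [[-4.9, 8.55, 0], [0, 0, 0], 0],
])

```text
time: 1.62
tcp_pos: [432.1, 197.5, 231.1]
eef_rot: [0.815, 0.579, -0.0, 0.0]
ft_force: [0.6, 1.7, 0.4]
width: 0.001
```

Request:
carry_out([
  [[-8.1, 2.83, 1.0], [0, 0, 0], 0],
  [[-8.1, 2.83, 1.0], [0, 0, 0], 0],
  [[-8.1, 2.83, 1.0], [0, 0, 0], 0],
  [[-8.1, 2.83, 1.0], [0, 0, 0], 0],
  [[-8.1, 2.83, 1.0], [0, 0, 0], 0],
  [[-8.1, 2.83, 1.0], [0, 0, 0], 0],
  [[-8.1, 2.83, 1.0], [0, 0, 0], 0],
  [[-8.1, 2.83, 1.0], [0, 0, 0], 0],
  [[-8.1, 2.83, 1.0], [0, 0, 0], 0],
  [[-8.1, 2.83, 1.0], [0, 0, 0], 0],
  [[-8.1, 2.83, 1.0], [0, 0, 0], 0],
  [[-8.1, 2.83, 1.0], [0, 0, 0], 0],
])

```text
time: 2.62
tcp_pos: [432.8, -144.6, 191.6]
eef_rot: [0.815, 0.58, 0.0, 0.0]
ft_force: [0.6, -0.3, 0.0]
width: 0.001
```

```bash
cat > h.py <<'E'
from workcell import arm
import cv2,numpy as np
from scipy.spatial.transform import Rotation as R
def world(c,im,d):
    k=arm.get_calibration(c);v,u=np.mgrid[0:400:1,0:640:1]
    p=cv2.undistortPoints(np.stack([u,v],-1).reshape(-1,1,2).astype(float),k["camera_matrix"],k["distortion"]).reshape(400,640,2)
    X=np.dstack([p,np.ones((400,640))])*d[...,None]
    M=cv2.Rodrigues(k["rvec"])[0]
    return (X-k["tvec"].ravel())@M
def look(c,name):
    im,d=arm.get_image(c);W=world(c,im,d)
    if name: cv2.imwrite(f"pics/{name}.png",im)
    for t in("carousel_hub","plunger_top"):
        print(c,t,[(np.round(q["at"],1),round(q["score"],2)) for q in arm.spot_point(c,t)[:1]])
    r=arm.regions_of(c,"plunger_top")
    if r:
        m=r[0]["mask"]&(d>0);P=W[m];zt=np.percentile(P[:,2],80)
        q=P[abs(P[:,2]-zt)<4]
        if len(q)>5:
            (cx,cy),rad=cv2.minEnclosingCircle(q[:,:2].astype(np.float32))
            print(c,"head mask",len(q),"z",zt.round(1),"circ",round(cx,1),round(cy,1),round(rad,1),"mean",q.mean(0).round(1))
    return im,d,W
E
python3 - <<'E'
from h import *
s=arm.observe();print(s["tcp_pos"],s["eef_rot"],s["joint_positions"])
look("wrist","w1");look("top",None);look("scene",None)
E
```

```text
[ 432.77920009 -144.57020005  191.62586054] [8.14737277e-01 5.79830159e-01 1.46071770e-04 3.67878247e-04] [-4.03271472e-01 -1.30217947e-01  1.65704479e+00 -1.34860299e-04
  1.61398572e+00 -1.64031789e+00]
wrist carousel_hub []
wrist plunger_top [(array([ 431.8, -147.4,   98.9]), 0.84)]
wrist head mask 1281 z 100.5 circ 432.9 -146.2 15.9 mean [ 432.  -146.    99.9]
top carousel_hub [(array([ 539.3, -164.8,   81.3]), 0.72)]
top plunger_top []
scene carousel_hub [(array([ 537.2, -167.6,   76.5]), 0.56)]
scene plunger_top [(array([ 432. , -146.3,  102.5]), 0.54)]
```

View pics/w1.png

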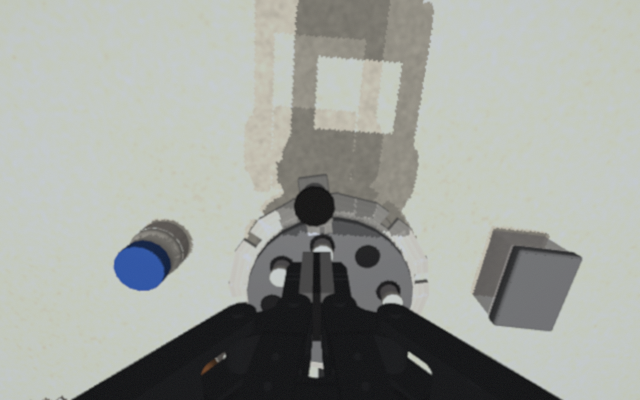

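The plunger head is at wrist pixel (314,206). Measured from the mask it's at (432.7, -146.1, 100.5) with radius 15.9, which matches the given 16 mm and 100 mm. The shut fingers are above it, so I'll descend to just above first.

Request:
carry_out([
  [[-0.04, 0, 0.8], [0, 0, 0], 0],
  [[-0.04, 0, 1.6], [0, 0, 0], 0],
  [[-0.04, 0, 2.0], [0, 0, 0], 0],
  [[-0.04, 0, 2.1], [0, 0, 0], 0],
  [[-0.04, 0, 2.2], [0, 0, 0], 0],
  [[-0.04, 0, 2.3], [0, 0, 0], 0],
  [[-0.04, 0, 2.4], [0, 0, 0], 0],
  [[-0.04, 0, 2.45], [0, 0, 0], 0],
  [[-0.04, 0, 2.5], [0, 0, 0], 0],
  [[-0.04, 0, 2.55], [0, 0, 0], 0],
  [[-0.04, 0, 2.55], [0, 0, 0], 0],
  [[-0.04, 0, 2.55], [0, 0, 0], 0],
])

```text
time: 4.22
tcp_pos: [432.9, -147.7, 90.7]
eef_rot: [0.815, 0.579, 0.001, 0.002]
ft_force: [-0.7, 0.1, 5.8]
width: -0.002
```

```bash
python3 - <<'E'
from h import *
s=arm.observe();print(s["time"],s["tcp_pos"],s["eef_rot"],s["ft_force"],s["torque"])
look("scene",None);im,d,W=look("wrist",None)
im2=arm.get_image("scene")[0][100:260,170:350]
cv2.imwrite("pics/p2.png",np.vstack([cv2.resize(im2,(540,320))[:,:], cv2.resize(im[130:290,180:450],(540,280))]))
E
```

```text
4.2167 [ 432.89514187 -147.68667969   90.7370046 ] [8.15049281e-01 5.79389253e-01 5.42486902e-04 1.57146921e-03] [-0.74639056  0.10892892  5.78203674] [ 0.10207101  0.14088488 -0.01918892]
scene carousel_hub [(array([ 535. , -167.3,   77.1]), 0.98)]
scene plunger_top [(array([ 429.6, -142.2,   93.2]), 0.65)]
scene head mask 59 z 63.8 circ 591.2 -336.1 18.1 mean [ 592.4 -332.1   63. ]
wrist carousel_hub []
wrist plunger_top []
wrist head mask 947 z 91.0 circ 431.4 -146.0 15.5 mean [ 423.7 -142.6   90.3]
```

View pics/p2.png

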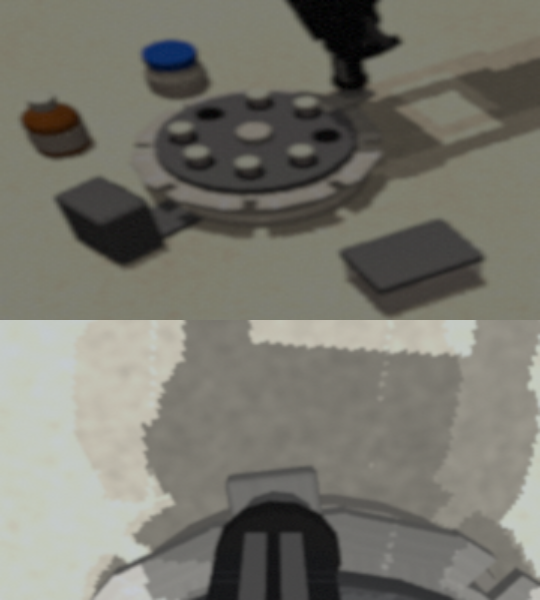

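```bash
cat >> h.py <<'E'
def arc(angs,z,c=(536.,-166.3)):
    s=arm.observe();p=s["tcp_pos"];r=R.from_quat(s["eef_rot"]);v=p[:2]-c
    for a in angs:
        t=np.radians(-a);q=np.array([[np.cos(t),-np.sin(t)],[np.sin(t),np.cos(t)]])@v+c
        print(a,np.round(r.inv().apply(np.r_[q,z]-p)/40,3),"rz",round(a/5,2),q.round(1))
E
python3 - <<'E'
from h import *
arc([0,0,2,5,9,14,19,24,29,34,38,40],88.7)
E
```

```text
0 [ 0.    -0.     0.053] rz 0.0 [ 432.9 -147.7]
0 [ 0.    -0.     0.053] rz 0.0 [ 432.9 -147.7]
2 [ 0.091 -0.013  0.053] rz 0.4 [ 433.6 -144.1]
5 [ 0.227 -0.026  0.053] rz 1.0 [ 434.9 -138.8]
9 [ 0.41  -0.032  0.053] rz 1.8 [ 437.1 -131.8]
14 [ 0.638 -0.022  0.053] rz 2.8 [ 440.5 -123.3]
19 [0.865 0.008 0.053] rz 3.8 [ 444.6 -115.1]
24 [1.088 0.058 0.052] rz 4.8 [ 449.4 -107.4]
29 [1.305 0.127 0.053] rz 5.8 [ 454.8 -100. ]
34 [1.516 0.214 0.053] rz 6.8 [460.9 -93.2]
38 [1.679 0.297 0.053] rz 7.6 [466.2 -88.2]
40 [1.758 0.343 0.053] rz 8.0 [469.  -85.8]
```

Request:
carry_out([
  [[0, 0, 0.05], [0, 0, 0], 0],
  [[0, 0, 0.05], [0, 0, 0], 0],
  [[0.09, -0.01, 0.05], [0, 0, 0.4], 0],
  [[0.23, -0.03, 0.05], [0, 0, 1.0], 0],
  [[0.41, -0.03, 0.05], [0, 0, 1.8], 0],
  [[0.64, -0.02, 0.05], [0, 0, 2.8], 0],
  [[0.865, 0.01, 0.05], [0, 0, 3.8], 0],
  [[1.09, 0.06, 0.05], [0, 0, 4.8], 0],
  [[1.305, 0.13, 0.05], [0, 0, 5.8], 0],
  [[1.515, 0.215, 0.05], [0, 0, 6.8], 0],
  [[1.68, 0.3, 0.05], [0, 0, 7.6], 0],
  [[1.76, 0.34, 0.05], [0, 0, 8.0], 0],
])

```text
time: 5.67
tcp_pos: [470.4, -85.3, 90.4]
eef_rot: [0.964, 0.264, 0.003, 0.002]
ft_force: [-0.4, -1.4, 6.2]
width: -0.002
```

```bash
python3 - <<'E'
from h import *
s=arm.observe();print(s["time"],s["tcp_pos"],s["eef_rot"],s["ft_force"],s["torque"])
look("scene",None);im,d,W=look("wrist",None)
im2=arm.get_image("top")[0][130:300,340:510]
cv2.imwrite("pics/p3.png",np.vstack([cv2.resize(im2,(540,320)), cv2.resize(im[130:290,180:450],(540,280))]))
E
```

```text
5.6667 [470.35132563 -85.30632334  90.41330477] [0.96445572 0.26422383 0.00257925 0.00206826] [-0.40392502 -1.35520663  6.17883666] [-0.05414766  0.11253656 -0.03156671]
scene carousel_hub [(array([ 535.9, -166.3,   77. ]), 0.59)]
scene plunger_top [(array([471.2, -83.8,  92.3]), 0.67)]
wrist carousel_hub []
wrist plunger_top [(array([606.2,  26.3,   3.4]), 0.37)]
wrist head mask 1008 z 90.5 circ 469.8 -84.5 15.8 mean [466.1 -76.4  89.7]
```

View pics/p3.png

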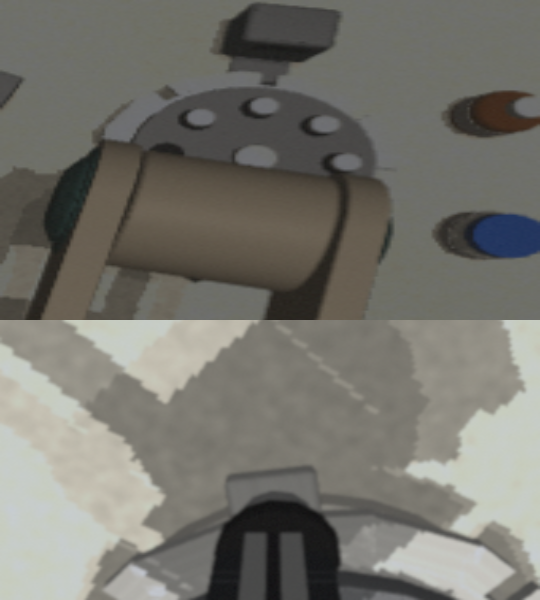

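```bash
python3 - <<'E'
from h import *
arc([2,4,4.6],90)
E
```

```text
2 [ 0.09  -0.012  0.009] rz 0.4 [472.8 -83.5]
4 [ 0.181 -0.021  0.009] rz 0.8 [475.7 -81.3]
4.6 [ 0.208 -0.023  0.009] rz 0.92 [476.6 -80.7]
```

Request:
carry_out([
  [[0.09, -0.01, 0.02], [0, 0, 0.4], 0],
  [[0.17, -0.02, 0.02], [0, 0, 0.8], 0],
  [[0.21, -0.02, 0.02], [0, 0, 0.9], 0],
  [[0.21, -0.02, 0.02], [0, 0, 0.9], 0],
  [[0.21, -0.02, 0.02], [0, 0, 0.9], 0],
])

```text
time: 6.53
tcp_pos: [477.5, -80.3, 90.9]
eef_rot: [0.974, 0.228, 0.004, 0.002]
ft_force: [-0.7, 2.9, 6.4]
width: 0.001
```

```bash
python3 - <<'E'
from h import *
s=arm.observe();p=s["tcp_pos"];print(s["time"],p,s["ft_force"])
print(169.77-np.degrees(np.arctan2(p[1]+166.3,p[0]-536)), 2*np.degrees(np.arcsin(np.hypot(p[0]-432.9,p[1]+147.7)/2/104.8)))
look("scene",None);im,d,W=look("wrist",None)
E
```

```text
6.5333 [477.54385689 -80.34340099  90.89445128] [-0.68186605  2.91087709  6.43369866]
45.551720025049136 45.35402744455562
scene carousel_hub [(array([6.067e+02, 2.450e+01, 5.000e-01]), 0.71)]
scene plunger_top [(array([478.4, -80.6,  91.8]), 0.52)]
wrist carousel_hub []
wrist plunger_top []
wrist head mask 1024 z 91.0 circ 477.3 -78.1 15.6 mean [474.1 -70.6  90.3]
```

The head is at 45.3° ± 0.5° of turn, inside the self-centring window, so I'll lift off straight up.

Request:
carry_out([
  [[0, 0, -0.05], [0, 0, 0], 0],
  [[0, 0, -0.1], [0, 0, 0], 0],
  [[0, 0, -0.15], [0, 0, 0], 0],
  [[0, 0, -0.2], [0, 0, 0], 0],
  [[0, 0, -0.25], [0, 0, 0], 0],
  [[0, 0, -0.35], [0, 0, 0], 0],
  [[0, 0, -0.6], [0, 0, 0], 0],
  [[0, 0, -1.2], [0, 0, 0], 0],
  [[0, 0, -1.9], [0, 0, 0], 0],
  [[0, 0, -2.5], [0, 0, 0], 0],
  [[0, 0, -2.5], [0, 0, 0], 0],
])

```text
time: 7.85
tcp_pos: [478.7, -80.8, 197.2]
eef_rot: [0.974, 0.228, 0.008, 0.004]
ft_force: [0.2, -0.5, 0.0]
width: 0.003
```

```bash
python3 - <<'E'
from h import *
s=arm.observe();p=s["tcp_pos"];print(s["time"],p,s["ft_force"])
look("scene","s9");im,d,W=look("wrist","w9")
for t in("bottle","jar","tipbox"):print(t,[np.round(q["at"]) for q in arm.spot_point("scene",t)[:1]])
E
```

```text
7.85 [478.66792019 -80.84591951 197.15477901] [ 0.16996767 -0.49693212  0.04189568]
scene carousel_hub [(array([ 537.5, -167.2,   75.3]), 0.65)]
scene plunger_top [(array([476.6, -75.9, 104.6]), 0.56)]
scene head mask 108 z 100.7 circ 479.7 -78.8 16.9 mean [480.4 -78.   99.6]
wrist carousel_hub []
wrist plunger_top [(array([477.2, -78.3,  94.9]), 0.73)]
wrist head mask 1267 z 100.2 circ 477.8 -78.9 15.9 mean [477.3 -78.5  99.6]
bottle [array([ 586., -344.,   -1.])]
jar [array([ 450., -333.,    4.])]
tipbox [array([607.,  24.,   0.])]
```

View pics/w9.png

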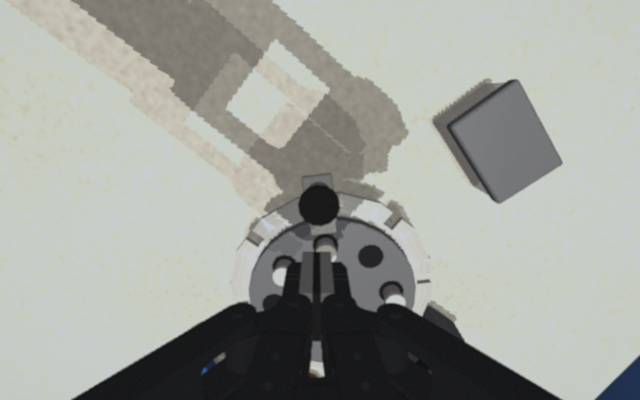

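The head at pixel (319,205) is back up at z = 100.2, against 100.5 before the press and about 93 if it were riding under the plate. It has turned one notch, the fingers are clear, and the other objects haven't moved.

```bash
python3 -c "
from workcell import arm
print(arm.job_done())"
```

```text
the job is handed in; nothing more can be done
None
```

The carousel is one notch clockwise and the plunger is back up and locked there, judging by the last camera checks. I handed the job in at about 8 s; it reports no verdict.

**What I did:** I pressed the plunger with the shut fingertips to about 9 mm at about 6 N. I swung it about 45° clockwise in two moves, the second a small correction, then lifted straight off.

**Last checks:**
- **Plunger height:** the head top measured 100.2 mm, against 100.5 mm before the press, so it is fully up.
- **Turn:** the head was at (477.8, -78.9). That is within 1 mm of the next notch position I worked out before the swing, (477.2, -78.4).
- **Bottle, jar and tip box:** all within about 5 mm of their first readings, which is detector noise.
- **Robot:** fingers about 97 mm above the head, with no contact force.

**Disagreements:**
- **Press force:** the force implied about 7.5 mm of press, while the finger height implied about 9.5 mm. The carousel turned freely either way.
- **Bad detections:** a few network results were plainly wrong, such as the bottle or tip box reported as part of the carousel. I ignored those.

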